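# Fit a sight glass and screw its retaining ring snug

## Task

Drop the round sight glass flat into the bore of the sight port, set the retaining ring over it so that its pins go down through the port's three gaps, and screw the ring clockwise until it clamps the glass snugly on its sprung seat. Feel for the snug point: never press or screw hard on the glass, and let go of everything at the end. Leave the other things on the bench where they are.

Things in the scene. Friction and masses are not known exactly. Their poses are not given: they have to be found in the camera images.
- cell: sight port, fixed to the bench: dark steel flange 84 mm across, 8 mm thick, with an upright round tube, outside 40 mm, rim 50 mm above the bench, bore 34 mm with a 2 mm chamfer at the mouth. Origin on the tube's axis at bench height, z up. Three thread segments, out to 52 mm diameter, run round the tube, flat tops 3 mm below the rim, parted by 28 degree gaps centred at 0, 120, 240 degrees from the x axis
- cell_mouth (a point): centre of the port's mouth, on the axis at rim height. Inside, 5.5 to 8.5 mm below (it differs from port to port), lies a flat spring-loaded seat, a steel ring 31 mm across, that gives way downward by 1 mm per 8 N
- cell_gap (a point): middle of the first gap in the threads (along the port's x axis, 23.5 mm from the axis, level with the threads' flat tops). Clockwise from each gap, seen from above, the underside of the thread falls by 6 mm in 92 degrees (3.7 mm per rad), from 6.3 mm below the rim, down to a stop
- lens_center (a point): centre of the sight glass: a thick plain glass disc with a matt white edge, 32 mm in diameter, 15 mm thick, 35 g, lying flat (either face may go down). In the port it stands 6.5 to 9.5 mm out of the rim; hold it by its upper half so that the fingers clear the rim
- ring_center (a point): centre (half-way up) of the retaining ring, an aluminium cap ring, outside 64 mm, 26 mm high, 120 g, knurled, lying open side down. The top flange is 4 mm thick with a 22 mm hole; below it the bore is 56 mm. Grip it from above across the outside. With its pins over the gaps it drops until the flange lies on the glass
- ring_pin (a point): inner end of the first of three 5 mm steel pins that stand inward from the ring's wall to 45 mm diameter, at 0, 120, 240 degrees from the ring's x axis, below the dark dots on the flange, 3.5 mm above the lower edge. Turned clockwise from the gaps they meet the threads after 0.3 to 1.3 rad and pull the ring down, some 30 N a rad. Snug is about 10 N, 0.3 rad past first resistance; over 30 N cracks the glass
- tape_roll: bystander: roll of black tape, 55 mm across, 19 mm high, origin at its underside
- peg: bystander: turned metal jig peg 24 mm across, 44 mm high, origin at its underside
- offcut: bystander: walnut offcut 36x62x26 mm, origin at its underside
- driver: bystander: screwdriver 188 mm long, lying, origin at the middle of its length, at its underside
Not all that is in view belongs to the job. What is meant by the part that bears lens_center is not blue or pink, and is the smaller of those in its own colour.

How it is judged:
By the outcome, as a careful person would: the job done as asked, in the order asked, and still so for the second after the job is handed in, with the robot touching nothing.
It also fails if it takes over 72 s, if anything falls off the work surface, if the arm or the gripper's body presses on something with over 40 N, if the wrist force passes 120 N, or if a joint passes its speed limit or range.

## Robot

A 6-joint arm with a two-finger parallel gripper is mounted at the origin on a cart in front of the work surface, level with it; the furniture and walls round the work are solid. World frame = base frame: x ahead of the robot, y to its left, z up, the work surface at z = 0. Lengths are in mm, angles in rad, forces in N, time in s.
With the tool pointing down it reaches from about 300 to 775 mm from the base axis. Payload 14.6 kg.
Tool frame: the origin (TCP) lies at the centre of the arm's flange, where the gripper is bolted on; the fingertips stand 199 mm ahead of it and the grasp point (between the pads) lies 180 mm ahead of it; z points along the fingers, y is the line along which they close (so a half turn about z gives the same grasp; the last joint's range is limited). The gripper opens to 94 mm and grips with 3 to 60 N. Pads are 16 mm wide; open, the fingers measure 119 mm over their backs; the gripper's body (75 mm by 177 mm) begins 78 mm behind the grasp point.
Start: joints at [1.12, 0.3, 1.521, -0, 1.321, -0.067], TCP at [205.943, 509.979, 404.646] pointing down, gripper open.
Joint ranges: [-3.03, 3.03], [-0.79, 2.21], [0.23, 2.52], [-1.04, 4.18], [0, 3.07], [-2.55, 2.55]. Speed limits (rad/s): [2.22, 2.22, 2.57, 3.14, 3.14, 3.14].

## Interface

Orientations are given as [roll, pitch, yaw] about the fixed x, y, z axes, in that order (R = Rz(yaw) Ry(pitch) Rx(roll)).
In Python, from cell import manip, optics, workorder gives the robot as it stands.
- The arm moves only by the tool step_arm, never from a script. Its argument "increments" is a list that holds one entry, the list of rows, each a list of 7 numbers: the turn, a rotation vector about the tool's x, y, z as a fraction of full scale, then the shift along the tool's x, y, z as a fraction of full scale, then the closure, from -1 (fully open) to 1 (shut). In form: [[[wx, wy, wz, tx, ty, tz, fingers], ...]]. A call has 1 to 5 rows; each row shifts and turns the commanded pose from where the row before left it, along the tool's axes as they then stand; what a row does not reach is not made up. Full scale, the value 1, is 40 mm for a shift and 45 degrees for a turn. A row lasts 1/10 s, in which the tool goes at most 50 mm and 8.59 degrees, less where a joint would pass 70% of its speed; a pose out of reach is approached as far as the arm can. A call with a number of a shift or a turn outside -1 to 1 is refused whole. A call with a gripper value outside its range is refused whole. The fingers move at their own pace and stop on an object; "newtons" is the grip in N (left out, the last holds). Time passes only in rows, so rows that do not move let the fingers close. It gives the time, the measured TCP pose, the force, the opening and the grip force at its end, in the units of the state.
- manip.read_state(): the state, without advancing time (a new reading comes with each control period).
- optics.camera(name): name is "scene" or "top"; returns a dict with "frame" (400x640x3 uint8, red, green, blue), "range_z" (400x640 float32, mm along the optical axis (not along the pixel's ray), 0 where there is no reading), "mtx" (3x3 intrinsics, pixels), "cam_to_world" (4x4, takes a point from camera to world coordinates). Camera axes: x right, y down, z forward; pixel columns grow to the right and rows downward; lengths in mm; the calibration is good to about 2 mm. A picture is of the moment at which its call begins.
- workorder.sign_off(): hands the job in; it is judged then, once.
The state is a dict: "clock": time; "joints": joint angles; "qd": joint speeds; "effort": joint torques, N m; "eef_pos": TCP position; "eef_rot": TCP orientation; "wrist_force": force on the tool from outside, world axes, zero at the start; "moment": the same for the moment, N m; "finger_gap": finger opening in mm; "finger_force": force on a finger pad.
Only numpy, scipy, OpenCV 4.12 (cv2) and the standard library are available. Lean on these libraries where they do the work, as an engineer would, in place of code of your own. Each camera call takes 0.05 s, during which the arm holds its last target. There are 200 camera calls.

## Working session

There is one attempt and no reset: what is moved stays moved. The work goes in short steps, Python scripts to look and compute and a tool call to move; the robot and the scene stay as the last step left them, time stands still between calls to the robot, and variables do not carry over. Pictures are saved under pics/ and viewed, at most 10 in all, crops included, and the job is handed in when it is done.

Besides the shell and the picture viewer there is one more tool, called after "Call:" by a JSON object that holds its "api" and its "payload", one argument or row to a line. step_arm: Moves the arm, as the interface text tells. Its arguments: {"type":"object","properties":{"increments":{"type":"array","items":{"type":"array","items":{"type":"array","items":{"type":"number"}}}},"newtons":{"type":"number"}},"required":["increments"]}

```bash
mkdir -p pics; cat > h.py <<'E'
import numpy as np,cv2
from cell import manip,optics,workorder
def shot(n,f):
    d=optics.camera(n); cv2.imwrite('pics/'+f+'.png',d['frame'][:,:,::-1]); np.savez('pics/'+f+'.npz',**d); return d
def ray(d,uv,z):
    K=d['mtx'];T=d['cam_to_world'];r=T[:3,:3]@np.linalg.solve(K,np.array([uv[0],uv[1],1.]));o=T[:3,3]
    return o+r*(z-o[2])/r[2]
E
python3 - <<'E'
from h import *
for n in('scene','top'):
    d=shot(n,n+'0');print(n,d['mtx'].round(1).tolist(),d['cam_to_world'].round(3).tolist())
print(manip.read_state())
E
```

```text
scene [[376.9, 0.0, 319.7], [0.0, 376.9, 195.1], [0.0, 0.0, 1.0]] [[0.51, -0.4, 0.761, -146.532], [-0.86, -0.215, 0.463, -399.213], [-0.022, -0.891, -0.454, 483.147], [0.0, 0.0, 0.0, 1.0]]
top [[411.3, 0.0, 325.6], [0.0, 411.3, 203.0], [0.0, 0.0, 1.0]] [[0.007, -0.996, 0.092, 427.284], [-1.0, -0.008, -0.01, 3.208], [0.011, -0.092, -0.996, 1205.389], [0.0, 0.0, 0.0, 1.0]]
{'clock': 0.1, 'joints': array([ 1.12042187e+00,  3.00426097e-01,  1.52149926e+00,  2.14946324e-05,
        1.32068546e+00, -6.66003070e-02]), 'qd': array([-0.00219935, -0.00222289, -0.00090106,  0.00109304,  0.00030108,
        0.00014674]), 'effort': array([ 8.40295779e-04, -5.32649946e+01, -3.53281474e+01,  7.08629144e-02,
        2.35951989e-02, -1.16098363e-04]), 'eef_pos': array([205.92456253, 509.97183508, 404.14551912]), 'eef_rot': array([-3.14057813e+00, -8.85342224e-05,  2.75781312e+00]), 'wrist_force': array([0.46104512, 0.41484796, 0.30287593]), 'moment': array([-0.03396663,  0.04116301, -0.01731729]), 'finger_force': 0.0, 'finger_gap': 94.14646895572884}
```

View pics/top0.png

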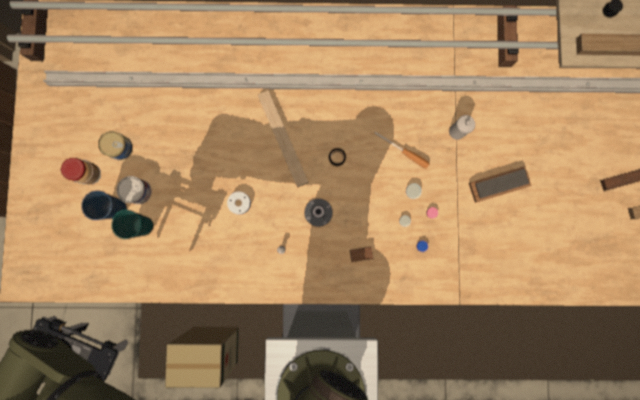

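View pics/scene0.png

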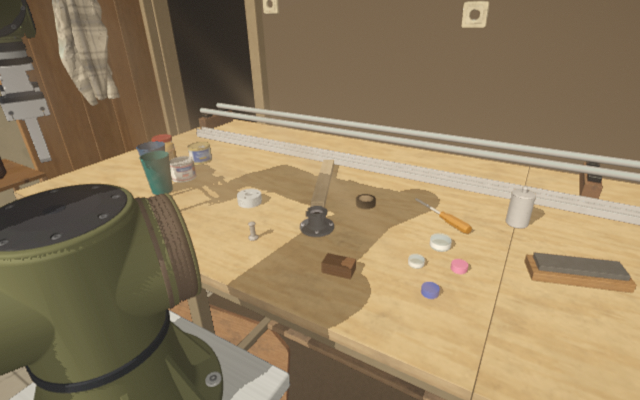

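The top view shows the ring at (238,203), the port at (318,212), the small white glass at (405,220) and a larger decoy at (414,190). The scene view agrees: ring (249,198), port (317,220), glass (417,261). Next I'll enlarge these.

```bash
python3 - <<'E'
from h import *
t=np.load('pics/top0.npz');s=np.load('pics/scene0.npz')
def crop(d,u,v,h=20,k=10):
    im=d['frame'][v-h:v+h,u-h:u+h,::-1]; return cv2.resize(im,(260,260),interpolation=cv2.INTER_CUBIC)
m=np.vstack([np.hstack([crop(t,238,203),crop(t,318,212),crop(t,405,220)]),np.hstack([crop(s,249,198),crop(s,317,220),crop(s,417,261)])])
cv2.imwrite('pics/m1.png',m)
def blob(d,f,u,v,h,z):
    im=d['frame'][v-h:v+h,u-h:u+h].astype(int);mask=f(im).astype(np.uint8)
    n,l,st,c=cv2.connectedComponentsWithStats(mask);i=1+np.argmax(st[1:,4]);
    p=c[i]+[u-h,v-h];print(p.round(2),st[i][2:],ray(d,p,z).round(1), 'range',d['range_z'][int(p[1]),int(p[0])])
wh=lambda im:(im.min(2)>120)&(im.max(2)-im.min(2)<45)
dk=lambda im:(im.max(2)<85)
for nm,d,q in(('top',t,[(405,220,15),(414,190,15),(238,203,20),(318,212,20)]),('scene',s,[(417,261,15),(441,242,15),(249,198,20),(317,220,22)])):
    print(nm)
    blob(d,wh,*q[0],15 if nm=='top' else 7);blob(d,wh,*q[1],15 if nm=='top' else 7);blob(d,wh,*q[2],26 if nm=='top' else 13);blob(d,dk,*q[3],8)
E
```

```text
top
[404.56 220.15] [10 10 79] [ 489.6 -238.2   15. ] range 1192.7745
[413.42 190.21] [ 14  15 168] [ 577.4 -265.1   15. ] range 1192.026
[238.76 202.48] [ 22  22 350] [536.1 241.   26. ] range 1209.2788
[320.42 212.76] [ 23  27 349] [509.7   6.1   8. ] range 1168.0891
scene
[416.06 260.62] [ 17  14 194] [ 490.7 -239.9    7. ] range 765.95953
[440.16 242.12] [ 22  18 320] [ 581.4 -265.1    7. ] range 808.6307
[248.81 197.88] [ 25  19 396] [536.1 242.7  13. ] range 1007.2652
[326.19 221.62] [ 7  7 26] [535.6  -1.3   8. ] range 925.3575
```

View pics/m1.png

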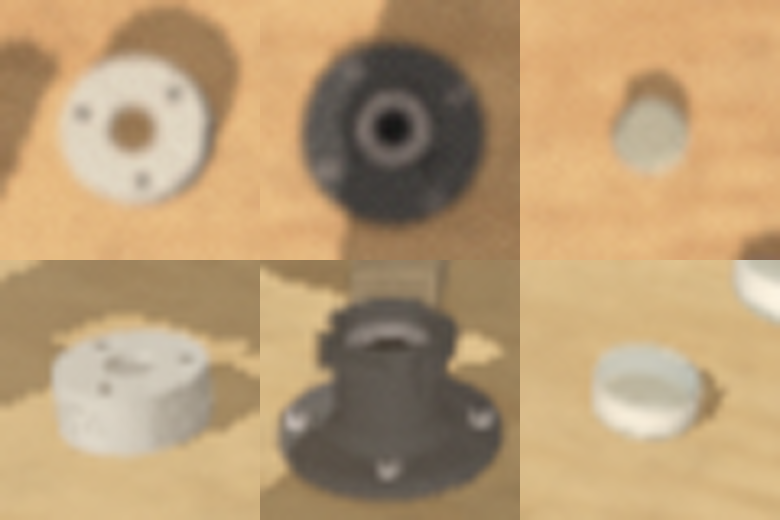

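Top row: the ring has dots at about (82,113), (174,94) and (142,181), the port rim is centred at about (393,127), and the glass at (650,134). The thread gaps are too dark to see, so I'll use contrast stretching and depth.

```bash
python3 - <<'E'
from h import *
def avg(n,k):
    ds=[optics.camera(n) for _ in range(k)];d=dict(ds[0]);d['frame']=np.mean([x['frame'] for x in ds],0);
    r=np.array([x['range_z'] for x in ds]);d['range_z']=np.median(r,0);return d
t=avg('top',6);s=avg('scene',6)
np.savez('pics/ta.npz',**t);np.savez('pics/sa.npz',**s)
def crop(d,u,v,h,lo,hi):
    im=np.clip((d['frame'][v-h:v+h,u-h:u+h,::-1]-lo)/(hi-lo),0,1)*255
    return cv2.resize(im.astype(np.uint8),(380,380),interpolation=cv2.INTER_CUBIC)
def world_z(d):
    K=d['mtx'];T=d['cam_to_world'];v,u=np.mgrid[:400,:640];z=d['range_z']
    p=np.stack([(u-K[0,2])/K[0,0]*z,(v-K[1,2])/K[1,1]*z,z],-1)@T[:3,:3].T+T[:3,3];return p
def dep(d,u,v,h,lo,hi):
    w=world_z(d)[v-h:v+h,u-h:u+h,2];g=np.clip((w-lo)/(hi-lo)*255,0,255).astype(np.uint8)
    return cv2.applyColorMap(cv2.resize(g,(380,380),interpolation=cv2.INTER_NEAREST),cv2.COLORMAP_JET)
h=16
cv2.imwrite('pics/m2.png',np.hstack([crop(t,318,211,h,30,110),dep(t,318,211,h,0,60)]))
cv2.imwrite('pics/m3.png',np.hstack([crop(s,317,220,20,30,120),dep(s,317,220,20,0,60)]))
w=world_z(t)[...,2];print(w[203:220,310:327].round().astype(int))
E
```

```text
[[10 11 13 12  8 49 46 48 47  7  7  9  8  7 10  7 10]
 [ 7  7  9 46 47 47 48 48 48  7  8  8 47 50  8  9  9]
 [ 9 11 48 49 46 53 50 51 50 48 49 11 49 47 49  8 10]
 [ 8 49 47 47 51 49 41 33 33 34 44 48 51 48 46 46  8]
 [48 46 48 51 44 44 43 43 42 41 40 26 50 51 48 47  8]
 [47 48 51 47 43 44 43 41 43 42 41 43 21 49 50 45 47]
 [48 47 47 20 41 44 40 38 40 41 39 43 43 28 53 47 47]
 [48 50 49 43 41 39 40 40 39 41 42 41 43 41 50 50 50]
 [49 50 33 42 43 39 40 40 40 40 39 41 42 44 49 50 48]
 [11 51 26 43 42 40 39 40 39 39 41 38 42 41 50 47 47]
 [ 9 49 49 43 41 40 40 39 39 39 40 39 41 44 47 48 47]
 [ 8 11 50 42 42 43 39 39 39 40 40 42 42  9 49 48 48]
 [11 12 50  9 42 43 41 40 39 43 42 41 42 49 48 45 49]
 [47 47 49 49  7 44 41 42 42 42 44 42 49 50  9 41 33]
 [ 8 47 48 45 49 50  7 43 42 40  8 49 48 14 11 10  8]
 [ 7  8 46 47 47 48 50 49 51 50 50 48 44 11  9 10 10]
 [ 7  8 10 47 48 47 46 49 47 48 47 46 47 10  9  8  7]]
```

View pics/m2.png

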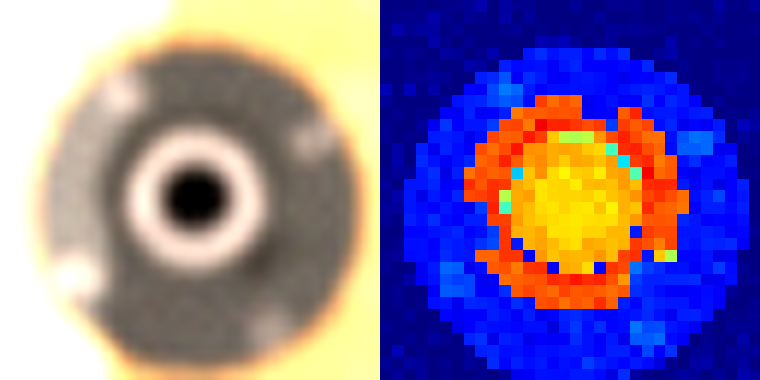

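View pics/m3.png

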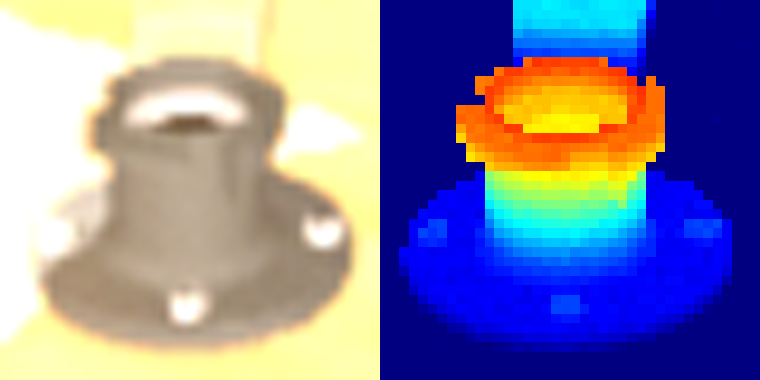

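Depth shows the gaps clearly: top-right (602,108), left-low (485,230) and right-low (655,275). Now I'll compute centres and phases.

```bash
cat >> h.py <<'E'
def pts(d):
    K=d['mtx'];T=d['cam_to_world'];v,u=np.mgrid[:400,:640];z=d['range_z']
    return np.stack([(u-K[0,2])/K[0,0]*z,(v-K[1,2])/K[1,1]*z,z],-1)@T[:3,:3].T+T[:3,3]
def circ(p):
    A=np.c_[2*p,np.ones(len(p))];c=np.linalg.lstsq(A,(p**2).sum(1),rcond=None)[0];return c[:2],np.sqrt(c[2]+c[:2]@c[:2])
E
python3 - <<'E'
from h import *
t=np.load('pics/ta.npz');s=np.load('pics/sa.npz')
def outline(mask,d,z):
    c=max(cv2.findContours(mask.astype(np.uint8),cv2.RETR_EXTERNAL,cv2.CHAIN_APPROX_NONE)[0],key=len)[:,0].astype(float)
    w=np.array([ray(d,p,z)[:2] for p in c]);return circ(w)
for nm,d,(u,v) in(('top',t,(318,211)),('scene',s,(317,220))):
    P=pts(d);m=np.zeros((400,640),bool);m[v-25:v+25,u-25:u+25]=1
    R=np.hypot(P[...,0]-513,P[...,1]-8)<60
    f=m&(P[...,2]>4.5)&(P[...,2]<14) if nm=='scene' else m&(P[...,2]>4.5)
    if nm=='top': print('flange',outline(m&R&(P[...,2]>4.5),d,8))
    print('rim+thread median',nm)
    q=P[m&R&(P[...,2]>44)][:,:2]; h=cv2.convexHull(q.astype(np.float32))[:,0]; print(' hull circ',circ(h), 'enc',cv2.minEnclosingCircle(q.astype(np.float32)))
    if nm=='top':
        g=t['frame'].mean(2);
        bl=cv2.resize(g[v-12:v+12,u-12:u+12].astype(np.float32),None,fx=8,fy=8,interpolation=cv2.INTER_CUBIC)
        mm=(bl>90).astype(np.uint8);cs,hh=cv2.findContours((bl<60).astype(np.uint8),cv2.RETR_LIST,cv2.CHAIN_APPROX_NONE)
        for c in cs:
            if len(c)>60:
                w=(c[:,0]+.5)/8-.5+[u-12,v-12];print(' bore dark',circ(np.array([ray(d,x,42)[:2] for x in w])),len(c))
    np.save('pics/P'+nm+'.npy',P)
# ring
for nm,d,(u,v),thr in(('top',t,(238,203),0),('scene',s,(249,198),0)):
    P=pts(d);m=np.zeros((400,640),bool);m[v-20:v+20,u-20:u+20]=1
    k=m&(P[...,2]>20)&(P[...,2]<34);q=P[k][:,:2].astype(np.float32);h=cv2.convexHull(q)[:,0]
    print('ring',nm,circ(h),cv2.minEnclosingCircle(q),np.median(P[k][:,2]))
    U=u;V=v;g=cv2.resize(d['frame'].mean(2)[v-20:v+20,u-20:u+20].astype(np.float32),None,fx=8,fy=8,interpolation=cv2.INTER_CUBIC)
    # local dark blobs
    bh=cv2.morphologyEx(g,cv2.MORPH_BLACKHAT,cv2.getStructuringElement(cv2.MORPH_ELLIPSE,(31,31)))
    n,l,st,c=cv2.connectedComponentsWithStats((bh>22).astype(np.uint8))
    for i in range(1,n):
        if 30<st[i,4]<1500:
            x=(c[i]+.5)/8-.5+[u-20,v-20];w=ray(d,x,26);r=w[:2]-[537,242]
            print('  dot',w.round(1),st[i,4],'r %.1f ang %.1f'%(np.hypot(*r),np.degrees(np.arctan2(r[1],r[0]))))
for nm,d,(u,v),H in(('top',t,(405,220),15),('scene',s,(417,261),15)):
    P=pts(d);m=np.zeros((400,640),bool);m[v-9:v+9,u-10:u+10]=1
    k=m&(P[...,2]>10)&(P[...,2]<24);q=P[k][:,:2].astype(np.float32);print('glass',nm,cv2.minEnclosingCircle(q),q.mean(0),np.median(P[k][:,2]))
E
```

```text
flange (array([510.2799651 ,  13.23432851]), np.float64(40.51804045682938))
rim+thread median top
 hull circ (array([510.54913005,  13.23820668]), np.float64(25.206040242272326)) enc ((510.80535888671875, 13.299022674560547), 25.917896270751953)
 bore dark (array([497.48504625,  -3.33761099]), np.float64(8.057588358268847)) 138
 bore dark (array([511.62670388,  12.9922488 ]), np.float64(7.139723672854493)) 115
 bore dark (array([514.33164945,  12.03666777]), np.float64(19.577947002713955)) 342
rim+thread median scene
 hull circ (array([511.37948603,  13.00895019]), np.float64(25.667154390615618)) enc ((511.6673889160156, 13.035266876220703), 26.436311721801758)
ring top (array([534.50885045, 243.11686773]), np.float64(31.593722147112327)) ((534.7338256835938, 243.0601348876953), 32.16120910644531) 26.595911369491887
  dot [552.1 225.7  26. ] 198 r 22.2 ang -47.1
  dot [543.2 265.6  26. ] 205 r 24.4 ang 75.3
  dot [513.8 238.5  26. ] 229 r 23.5 ang -171.4
  dot [508.9 300.2  26. ] 77 r 64.6 ang 115.8
ring scene (array([535.88675315, 242.25012904]), np.float64(31.602371718090787)) ((535.5167236328125, 242.80215454101562), 32.66641616821289) 24.933791456445107
  dot [551.7 224.7  26. ] 74 r 22.8 ang -49.7
  dot [533.4 248.1  26. ] 193 r 7.1 ang 120.6
  dot [514.5 236.8  26. ] 138 r 23.1 ang -167.1
glass top ((487.2054138183594, -238.5086212158203), 15.972525596618652) [ 487.05786 -238.41212] 15.224537356431483
glass scene ((488.2961120605469, -239.8788299560547), 16.20922088623047) [ 486.14722 -240.2365 ] 14.32548913388274
```

```bash
python3 - <<'E'
from h import *
c=np.array([511,13.1])
for nm in('top','scene'):
    P=np.load(f'pics/P{nm}.npy').reshape(-1,3);r=P[:,:2]-c;R=np.hypot(*r.T);a=np.arctan2(r[:,1],r[:,0])
    hi=(R>21.5)&(R<26)&(P[:,2]>44)&(P[:,2]<56)
    z=np.exp(3j*a[hi]).sum();print(nm,hi.sum(),'gap phase hi',np.degrees(np.angle(-z))/3)
    h,_=np.histogram(np.degrees(a[hi]),np.arange(-180,181,10));print(h)
    if nm=='top':
        # back-project pixels to the z=47 plane
        d=np.load('pics/ta.npz');v,u=np.mgrid[195:228,302:336];A=[];
        for x,y in zip(u.ravel(),v.ravel()):
            w=ray(d,(x,y),47)[:2]-c
            if 21<np.hypot(*w)<25.5: A.append((np.arctan2(w[1],w[0]),P.reshape(400,640,3)[y,x,2]<35))
        A=np.array(A);lo=A[:,1]>0;z=np.exp(3j*A[lo,0]);print('lo',lo.sum(),np.degrees(np.angle(z.sum()))/3, np.sort(np.degrees(A[lo,0])).round())
E
```

```text
top 62 gap phase hi -12.26545986303133
[4 2 2 0 0 0 2 2 2 3 1 2 2 2 2 1 0 1 1 2 2 2 2 2 3 1 4 0 0 0 2 3 2 3 3 2]
lo 15 -14.821952746698836 [-142. -138. -133. -127.  -22.  -20.  -15.  -14.   -7.   95.   95.  103.
  109.  115.  119.]
scene 45 gap phase hi -5.105539790264838
[2 4 4 1 0 0 3 2 2 2 1 3 1 1 1 0 0 0 1 0 0 0 0 1 1 1 0 1 0 1 1 2 1 2 2 4]
```

Positions: port (511,13), with gaps at about -14°, 106° and -134°. Glass (488,-239). Ring (535.5,243), with pins at about 72°, -48° and -168°. First I turn to yaw 90°, then travel to the glass.

Call:
{"api": "step_arm", "payload": {
  "increments": [
    [[0,0,0.189,0,0,0,-0.4],[0,0,0.189,0,0,0,-0.4],[0,0,0.189,0,0,0,-0.4],[0,0,0.189,0,0,0,-0.4],[0,0,0.189,0,0,0,-0.4]]
  ],
  "newtons": 15
}}

```text
clock: 1.2
eef_pos: [205.9, 510.0, 404.6]
eef_rot: [-3.142, 0.0, 2.009]
wrist_force: [-1.5, 0.3, -0.7]
finger_gap: 65.9
finger_force: 0.0
```

Call:
{"api": "step_arm", "payload": {
  "increments": [
    [[0,0,0.189,0,0,0,-0.4],[0,0,0.189,0,0,0,-0.4],[0,0,0.189,0,0,0,-0.4],[0,0,0,-0.9,0.35,0,-0.4],[0,0,0,-0.9,0.35,0,-0.4]]
  ]
}}

```text
clock: 1.7
eef_pos: [233.9, 437.3, 404.2]
eef_rot: [-3.141, 0.0, 1.571]
wrist_force: [0.2, -0.5, -0.2]
finger_gap: 65.8
finger_force: 0.0
```

Call:
{"api": "step_arm", "payload": {
  "increments": [
    [[0,0,0,-0.9,0.35,0,-0.4],[0,0,0,-0.9,0.35,0,-0.4],[0,0,0,-0.9,0.35,0,-0.4],[0,0,0,-0.9,0.35,0,-0.4],[0,0,0,-0.9,0.35,0,-0.4]]
  ]
}}

```text
clock: 2.2
eef_pos: [304.0, 256.5, 404.8]
eef_rot: [3.141, -0.0, 1.571]
wrist_force: [0.3, -0.6, 0.9]
finger_gap: 65.7
finger_force: 0.0
```

Call:
{"api": "step_arm", "payload": {
  "increments": [
    [[0,0,0,-0.9,0.35,0,-0.4],[0,0,0,-0.9,0.35,0,-0.4],[0,0,0,-0.9,0.35,0,-0.4],[0,0,0,-0.9,0.35,0,-0.4],[0,0,0,-0.9,0.35,0,-0.4]]
  ]
}}

```text
clock: 2.7
eef_pos: [373.9, 76.3, 404.9]
eef_rot: [3.141, -0.0, 1.57]
wrist_force: [0.8, -0.1, 1.2]
finger_gap: 65.8
finger_force: 0.0
```

Call:
{"api": "step_arm", "payload": {
  "increments": [
    [[0,0,0,-0.9,0.35,0,-0.4],[0,0,0,-0.9,0.35,0,-0.4],[0,0,0,-0.9,0.35,0,-0.4],[0,0,0,-0.9,0.35,0,-0.4],[0,0,0,-0.9,0.35,0,-0.4]]
  ]
}}

```text
clock: 3.2
eef_pos: [443.9, -103.8, 404.8]
eef_rot: [3.141, 0.0, 1.57]
wrist_force: [-0.2, 0.4, 0.2]
finger_gap: 66.0
finger_force: 0.0
```

Call:
{"api": "step_arm", "payload": {
  "increments": [
    [[0,0,0,-0.9,0.35,0,-0.4],[0,0,0,-0.9,0.35,0,-0.4],[0,0,0,-0.9,0.35,0,-0.4],[0,0,0,0,0,0,-0.4],[0,0,0,0,0,0,-0.4]]
  ]
}}

```text
clock: 3.7
eef_pos: [485.5, -210.5, 404.2]
eef_rot: [-3.141, -0.0, 1.569]
wrist_force: [-0.1, 0.8, 0.6]
finger_gap: 65.7
finger_force: 0.0
```

Call:
{"api": "step_arm", "payload": {
  "increments": [
    [[0,0,0,-0.72,0.06,0.6,-0.4],[0,0,0,0,0,1,-0.4],[0,0,0,0,0,1,-0.4],[0,0,0,0,0,1,-0.4],[0,0,0,0,0,0.8,-0.4]]
  ]
}}

```text
clock: 4.2
eef_pos: [487.5, -237.6, 227.0]
eef_rot: [-3.141, -0.001, 1.571]
wrist_force: [-0.1, 0.5, -0.5]
finger_gap: 65.8
finger_force: 0.0
```

Call:
{"api": "step_arm", "payload": {
  "increments": [
    [[0,0,0,0,0,0.28,-0.4],[0,0,0,0,0,0.2,-0.4],[0,0,0,0,0,0,-0.4],[0,0,0,0,0,0,1],[0,0,0,0,0,0,1]]
  ],
  "newtons": 10
}}

```text
clock: 4.7
eef_pos: [488.2, -239.0, 210.8]
eef_rot: [3.14, 0.001, 1.57]
wrist_force: [-0.0, -0.9, 0.8]
finger_gap: 53.1
finger_force: 0.0
```

Call:
{"api": "step_arm", "payload": {
  "increments": [
    [[0,0,0,0,0,0,1],[0,0,0,0,0,0,1],[0,0,0,0,0,0,1],[0,0,0,0,0,0,1],[0,0,0,0,0,0,1]]
  ]
}}

```text
clock: 5.2
eef_pos: [488.0, -239.0, 209.8]
eef_rot: [3.141, 0.0, 1.57]
wrist_force: [-0.5, 0.8, 4.8]
finger_gap: 31.4
finger_force: 10.0
```

Call:
{"api": "step_arm", "payload": {
  "increments": [
    [[0,0,0,0,0,-0.5,1],[0,0,0,0,0,-0.7,1],[0,0,0,0,0,-0.8,1],[0,0,0,0.7,0,0,1],[0,0,0,1,0,0,1]]
  ]
}}

```text
clock: 5.7
eef_pos: [487.8, -171.2, 290.1]
eef_rot: [3.14, 0.001, 1.568]
wrist_force: [0.8, 0.6, -1.5]
finger_gap: 31.3
finger_force: 10.0
```

Call:
{"api": "step_arm", "payload": {
  "increments": [
    [[0,0,0,1,0.14,0,1],[0,0,0,1,0.14,0,1],[0,0,0,0.6,0.14,0,1],[0,0,0,0,0,0,1],[0,0,0,0,0,0,1]]
  ]
}}

```text
clock: 6.2
eef_pos: [504.8, -66.9, 289.3]
eef_rot: [-3.141, 0.0, 1.571]
wrist_force: [0.5, -0.8, -0.0]
finger_gap: 31.3
finger_force: 10.0
```

```bash
python3 - <<'E'
from h import *
s=shot('scene','s1');P=pts(s)
im=cv2.resize(s['frame'][150:240,260:400,::-1],(780,500),interpolation=cv2.INTER_CUBIC);cv2.imwrite('pics/s1c.png',im)
st=manip.read_state();print(st['eef_pos'],st['wrist_force'],st['finger_gap'])
E
```

```text
[504.7442081  -67.51353026 289.29758258] [-0.02595784  1.06921014 -0.72155903] 31.22482073019598
```

View pics/s1c.png

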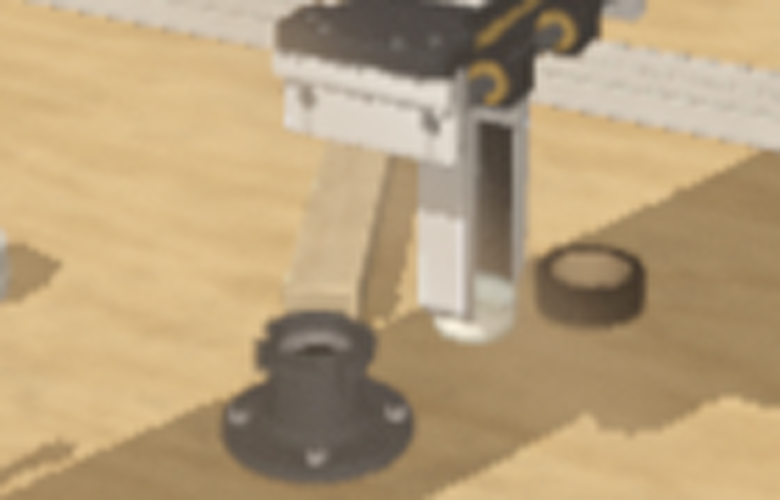

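The glass hangs level between the fingers at crop (475,315), and the port rim is at (315,345). I'll measure the glass centre relative to the tool.

```bash
python3 - <<'E'
from h import *
from scipy.optimize import least_squares
s=np.load('pics/s1.npz');P=pts(s);R=np.hypot(P[...,0]-504.7,P[...,1]+67.5)<24
for lo,hi in((75,88),(79,86)):
    q=P[R&(P[...,2]>lo)&(P[...,2]<hi)][:,:2]
    f=least_squares(lambda c:np.hypot(*(q-c).T)-16,[504.7,-67.5],loss='soft_l1');print(len(q),f.x,np.abs(f.fun).mean())
m=R&(P[...,2]>76)&(P[...,2]<100);v,u=np.nonzero(m);print(u.min(),u.max(),v.min(),v.max());g=s['frame'][v.max()-3]
print(P[R&(P[...,2]>70)&(P[...,2]<87)].round(0)[::4])
E
```

```text
49 [503.00026122 -67.17109045] 0.618507767951999
38 [503.03764552 -67.40746476] 0.583056780140153
337 353 197 211
[[489. -59.  86.]
 [490. -61.  84.]
 [496. -82.  86.]
 [488. -62.  82.]
 [488. -72.  85.]
 [493. -79.  85.]
 [504. -83.  80.]
 [487. -70.  83.]
 [491. -77.  83.]
 [499. -83.  80.]
 [489. -76.  81.]]
```

Call:
{"api": "step_arm", "payload": {
  "increments": [
    [[0,0,0,1,0.17,0,1],[0,0,0,1,0,0,1],[0,0,0,0,0,0.4,1],[0,0,0,0,0,0.25,1],[0,0,0,0,0,0,1]]
  ]
}}

```text
clock: 6.75
eef_pos: [511.4, 11.9, 262.1]
eef_rot: [-3.139, 0.0, 1.569]
wrist_force: [0.4, -0.5, -0.5]
finger_gap: 30.9
finger_force: 10.0
```

Call:
{"api": "step_arm", "payload": {
  "increments": [
    [[0,0,0,0,0,0.05,1],[0,0,0,0,0,0.05,1],[0,0,0,0,0,0,1]]
  ]
}}

```text
clock: 7.05
eef_pos: [511.7, 12.5, 259.6]
eef_rot: [3.141, 0.0, 1.569]
wrist_force: [0.6, 1.0, 0.1]
finger_gap: 31.7
finger_force: 10.0
```

```bash
python3 - <<'E'
from h import *
for n in('scene','top'):
    s=shot(n,n+'2')
st=manip.read_state();print(st['eef_pos'],st['wrist_force'],st['finger_gap'],st['moment'])
s=np.load('pics/scene2.npz');im=cv2.resize(s['frame'][170:245,270:370,::-1],(800,600),interpolation=cv2.INTER_CUBIC);cv2.imwrite('pics/s2c.png',im)
E
```

```text
[511.7322816   12.80355218 259.69361838] [-0.14961816  0.32936646 -1.07099714] 31.43164251956073 [-0.07151803  0.01631667  0.00400605]
```

View pics/s2c.png

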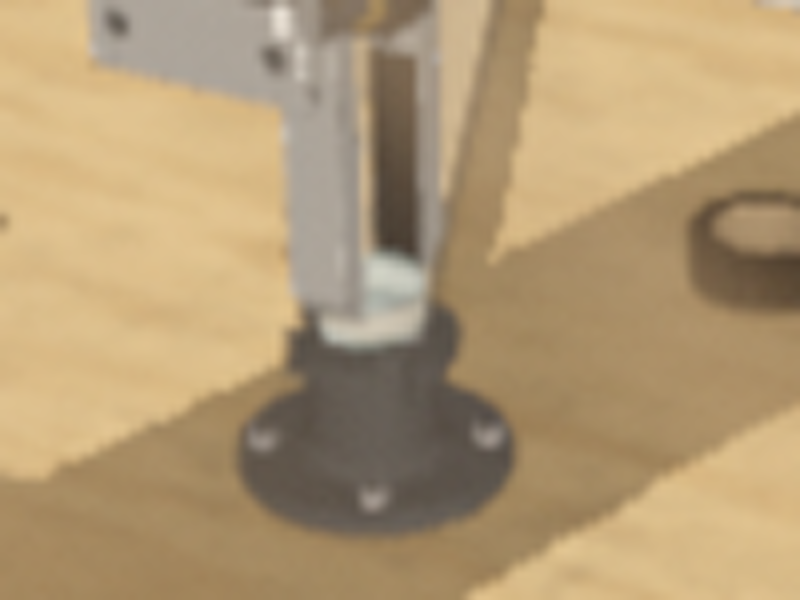

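The glass (320–428) is centred on the tube (303–445). I'll lower it gently.

Call:
{"api": "step_arm", "payload": {
  "increments": [
    [[0,0,0,0,0,0.025,1],[0,0,0,0,0,0.025,1],[0,0,0,0,0,0.025,1],[0,0,0,0,0,0.025,1],[0,0,0,0,0,0,1]]
  ]
}}

```text
clock: 7.65
eef_pos: [511.9, 13.0, 255.5]
eef_rot: [3.141, 0.0, 1.57]
wrist_force: [3.9, 0.1, 1.0]
finger_gap: 31.1
finger_force: 10.0
```

Call:
{"api": "step_arm", "payload": {
  "increments": [
    [[0,0,0,0,0.02,0,1],[0,0,0,0,0,0,1]]
  ]
}}

```text
clock: 7.85
eef_pos: [512.4, 13.0, 255.3]
eef_rot: [-3.141, -0.0, 1.57]
wrist_force: [1.7, 0.5, 0.4]
finger_gap: 31.3
finger_force: 10.0
```

Call:
{"api": "step_arm", "payload": {
  "increments": [
    [[0,0,0,0,0,0.025,1],[0,0,0,0,0,0,1]]
  ]
}}

```text
clock: 8.05
eef_pos: [512.4, 13.0, 254.2]
eef_rot: [-3.141, -0.0, 1.57]
wrist_force: [0.1, 0.5, -0.3]
finger_gap: 31.2
finger_force: 10.0
```

Call:
{"api": "step_arm", "payload": {
  "increments": [
    [[0,0,0,0,0,0.025,1],[0,0,0,0,0,0,1]]
  ]
}}

```text
clock: 8.25
eef_pos: [512.4, 13.0, 253.3]
eef_rot: [-3.141, 0.0, 1.57]
wrist_force: [0.3, 0.3, -1.0]
finger_gap: 31.5
finger_force: 10.0
```

Port x is nearer 513. Continuing down.

Call:
{"api": "step_arm", "payload": {
  "increments": [
    [[0,0,0,0,0,0.025,1],[0,0,0,0,0,0,1]]
  ]
}}

```text
clock: 8.45
eef_pos: [512.4, 13.0, 252.3]
eef_rot: [-3.141, -0.0, 1.57]
wrist_force: [0.1, 0.2, 0.2]
finger_gap: 31.2
finger_force: 10.0
```

Call:
{"api": "step_arm", "payload": {
  "increments": [
    [[0,0,0,0,0,0.02,1],[0,0,0,0,0,0,1]]
  ]
}}

```text
clock: 8.65
eef_pos: [512.4, 13.0, 251.6]
eef_rot: [-3.141, 0.0, 1.57]
wrist_force: [-0.0, 1.0, 0.8]
finger_gap: 31.0
finger_force: 10.0
```

Call:
{"api": "step_arm", "payload": {
  "increments": [
    [[0,0,0,0,0,0,0.2],[0,0,0,0,0,0,0],[0,0,0,0,0,-0.4,-0.2],[0,0,0,0,0,-0.8,-1],[0,0,0,0,0,0,-1]]
  ]
}}

```text
clock: 9.15
eef_pos: [513.1, 13.0, 303.1]
eef_rot: [3.136, 0.0, 1.57]
wrist_force: [0.5, 0.1, 0.1]
finger_gap: 66.0
finger_force: 0.0
```

Call:
{"api": "step_arm", "payload": {
  "increments": [
    [[0,0,0,0.9,0.1,0,-1],[0,0,0,1,0.1,0,-1],[0,0,0,1,0.1,0,-1],[0,0,0,1,0.1,0,-1],[0,0,0,1,0.1,0,-1]]
  ]
}}

```text
clock: 9.65
eef_pos: [532.4, 210.6, 299.1]
eef_rot: [-3.141, 0.0, 1.57]
wrist_force: [0.5, 0.1, 0.0]
finger_gap: 94.1
finger_force: 0.0
```

Call:
{"api": "step_arm", "payload": {
  "increments": [
    [[0,0,0,0.85,0.08,0,-1],[0,0,0,0,0,0,-1],[0,0,0,0,0,0,-1]]
  ]
}}

```text
clock: 9.95
eef_pos: [535.6, 243.3, 298.8]
eef_rot: [-3.141, 0.001, 1.572]
wrist_force: [0.4, -0.5, -0.7]
finger_gap: 94.0
finger_force: 0.0
```

```bash
python3 - <<'E'
from h import *
st=manip.read_state();print(st['eef_pos'],st['wrist_force'],st['finger_gap'])
for n in('scene','top'):
    s=shot(n,n+'3');P=pts(s);R=np.hypot(P[...,0]-512,P[...,1]-13)<15
    q=P[R&(P[...,2]>30)&(P[...,2]<66)];print(n,len(q),np.percentile(q[:,2],[5,25,50,75,95]))
    q=q[q[:,2]>52];print(q.mean(0),cv2.minEnclosingCircle(q[:,:2].astype(np.float32)), 'tilt',np.linalg.lstsq(np.c_[q[:,:2]-q[:,:2].mean(0),np.ones(len(q))],q[:,2],rcond=None)[0])
E
```

```text
[535.57402243 243.33141494 298.84342514] [ 0.39141247 -0.46008123 -0.74880295] 93.95799584406066
scene 60 [54.3612094  55.35226785 56.11568136 56.49701496 56.92542131]
[510.81925674  12.48919252  55.9219112 ] ((511.4485168457031, 12.3161039352417), 14.245768547058105) tilt [-2.51488605e-03  6.99415003e-03  5.59219112e+01]
top 87 [54.29127693 55.73161819 57.40004619 59.02873843 60.16872885]
[511.36204839  13.00640318  57.39088548] ((511.65264892578125, 13.123454093933105), 14.683207511901855) tilt [-1.29424900e-02  5.05539135e-02  5.73908855e+01]
```

Glass is seated flat with its top at about 56.5. Now I take the ring.

Call:
{"api": "step_arm", "payload": {
  "increments": [
    [[0,0,0,0,0,0.9,-1],[0,0,0,0,0,0.9,-1],[0,0,0,0,0,0.4,-1],[0,0,0,0,0,0.17,-1],[0,0,0,0,0,0,-1]]
  ]
}}

```text
clock: 10.55
eef_pos: [536.1, 242.7, 205.0]
eef_rot: [-3.141, 0.0, 1.57]
wrist_force: [-0.3, -0.4, 0.8]
finger_gap: 94.1
finger_force: 0.0
```

Call:
{"api": "step_arm", "payload": {
  "increments": [
    [[0,0,0,0,0,0,1],[0,0,0,0,0,0,1],[0,0,0,0,0,0,1],[0,0,0,0,0,0,1],[0,0,0,0,0,0,1]]
  ],
  "newtons": 25
}}

```text
clock: 11.05
eef_pos: [536.0, 243.1, 205.5]
eef_rot: [3.14, -0.0, 1.57]
wrist_force: [-0.4, -0.1, 4.0]
finger_gap: 63.6
finger_force: 25.0
```

Call:
{"api": "step_arm", "payload": {
  "increments": [
    [[0,0,0,0,0,0,1],[0,0,0,0,0,0,1],[0,0,0,0,0,-0.6,1],[0,0,0,0,0,-1,1],[0,0,0,0,0,-0.9,1]]
  ]
}}

```text
clock: 11.55
eef_pos: [535.6, 243.0, 305.8]
eef_rot: [-3.14, 0.0, 1.57]
wrist_force: [-0.1, 0.5, -0.8]
finger_gap: 63.5
finger_force: 25.0
```

Call:
{"api": "step_arm", "payload": {
  "increments": [
    [[0,0,0,-0.8,-0.1,0,1],[0,0,0,-1,-0.1,0,1],[0,0,0,-1,-0.1,0,1],[0,0,0,-1,-0.1,0,1],[0,0,0,-1,-0.1,0,1]]
  ]
}}

```text
clock: 12.05
eef_pos: [515.1, 49.6, 304.6]
eef_rot: [-3.141, 0.0, 1.571]
wrist_force: [0.5, -0.8, -1.5]
finger_gap: 63.9
finger_force: 25.0
```

Call:
{"api": "step_arm", "payload": {
  "increments": [
    [[0,0,0,-0.95,-0.08,0,1],[0,0,-0.187,0,0,0,1],[0,0,-0.187,0,0,0,1],[0,0,-0.187,0,0,0,1],[0,0,-0.187,0,0,0,1]]
  ]
}}

```text
clock: 12.55
eef_pos: [512.3, 12.9, 304.6]
eef_rot: [-3.141, -0.001, 2.164]
wrist_force: [-0.1, -0.4, -2.5]
finger_gap: 63.9
finger_force: 25.0
```

Call:
{"api": "step_arm", "payload": {
  "increments": [
    [[0,0,0,0,0,0.5,1],[0,0,0,0,0,0,1],[0,0,0,0,0,0,1]]
  ]
}}

```text
clock: 12.85
eef_pos: [512.4, 13.0, 284.8]
eef_rot: [-3.141, -0.001, 2.157]
wrist_force: [0.0, 0.1, -1.8]
finger_gap: 63.9
finger_force: 25.0
```

```bash
python3 - <<'E'
from h import *
st=manip.read_state();print(st['eef_pos'],st['eef_rot'],st['wrist_force'],st['finger_gap'])
s=shot('scene','scene4');t=shot('top','top4')
a=cv2.resize(s['frame'][165:245,270:370,::-1],(480,400),interpolation=cv2.INTER_CUBIC)
b=cv2.resize(t['frame'][190:230,300:332,::-1],(320,400),interpolation=cv2.INTER_CUBIC)
cv2.imwrite('pics/s4c.png',np.hstack([a,b]))
E
```

```text
[512.439726    13.0245616  284.82177544] [-3.14066158e+00 -6.93504941e-04  2.15712086e+00] [ 0.02447814  0.13078759 -1.78006603] 63.93555820787753
```

View pics/s4c.png

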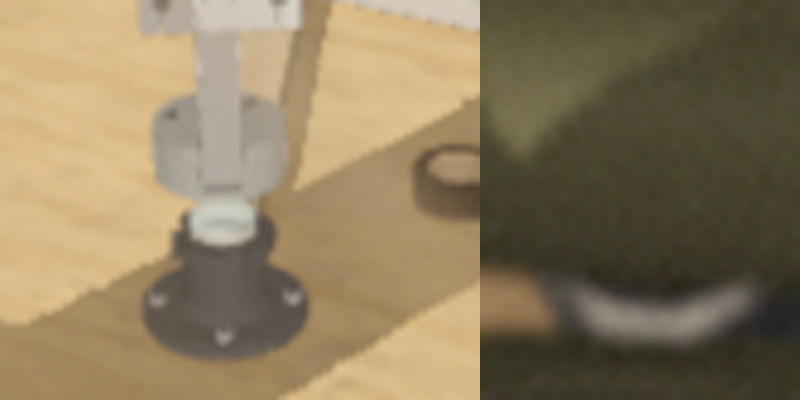

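Scene: the ring hangs centred over the glass, with dots at crop (172,114) and (250,102). I'll check their angle.

```bash
python3 - <<'E'
from h import *
s=np.load('pics/scene4.npz')
P=pts(s);R=np.hypot(P[...,0]-512.4,P[...,1]-13)<36
q=P[R&(P[...,2]>102)&(P[...,2]<110)];print(len(q),cv2.minEnclosingCircle(q[:,:2].astype(np.float32)),np.median(q[:,2]))
for x,y in((172,114),(250,102)):
    p=((x+.5)/4.8-.5+270,(y+.5)/5-.5+165);w=ray(s,p,105.6)
    for c in([512.4,13.],[511.4,12.8]):
        r=w[:2]-c;print(w.round(1),np.hypot(*r).round(1),np.degrees(np.arctan2(r[1],r[0])).round(1))
E
```

```text
180 ((510.1045227050781, 13.509817123413086), 33.180511474609375) 104.39453016672829
[504.9  34.7 105.6] 23.0 108.9
[504.9  34.7 105.6] 22.8 106.4
[533.7   8.1 105.6] 21.8 -12.9
[533.7   8.1 105.6] 22.7 -11.8
```

Pin phase is about -12.5°, which matches the gaps. Lowering.

Call:
{"api": "step_arm", "payload": {
  "increments": [
    [[0,0,0,0,0,0.4,1],[0,0,0,0,0,0.3,1],[0,0,0,0,0,0.1,1],[0,0,0,0,0,0,1]]
  ]
}}

```text
clock: 13.35
eef_pos: [512.5, 13.0, 252.5]
eef_rot: [-3.141, -0.001, 2.158]
wrist_force: [0.4, 0.2, -0.9]
finger_gap: 63.8
finger_force: 25.0
```

Call:
{"api": "step_arm", "payload": {
  "increments": [
    [[0,0,0,0,0,0.03,1],[0,0,0,0,0,0.03,1],[0,0,0,0,0,0.03,1],[0,0,0,0,0,0,1]]
  ]
}}

```text
clock: 13.75
eef_pos: [512.5, 13.0, 249.3]
eef_rot: [3.142, 0.0, 2.158]
wrist_force: [0.4, -0.2, -1.2]
finger_gap: 63.8
finger_force: 25.0
```

Call:
{"api": "step_arm", "payload": {
  "increments": [
    [[0,0,0,0,0,0.03,1],[0,0,0,0,0,0.03,1],[0,0,0,0,0,0,1]]
  ]
}}

```text
clock: 14.05
eef_pos: [512.4, 13.0, 246.7]
eef_rot: [-3.141, -0.0, 2.158]
wrist_force: [1.4, -0.0, -2.3]
finger_gap: 64.0
finger_force: 25.0
```

Call:
{"api": "step_arm", "payload": {
  "increments": [
    [[0,0,0,0,0,0.03,1],[0,0,0,0,0,0.03,1],[0,0,0,0,0,0,1]]
  ]
}}

```text
clock: 14.35
eef_pos: [512.5, 13.0, 244.3]
eef_rot: [-3.141, -0.0, 2.158]
wrist_force: [0.1, 0.6, -1.3]
finger_gap: 63.4
finger_force: 25.0
```

Call:
{"api": "step_arm", "payload": {
  "increments": [
    [[0,0,0,0,0,0.03,1],[0,0,0,0,0,0,1]]
  ]
}}

```text
clock: 14.55
eef_pos: [512.5, 13.0, 243.1]
eef_rot: [-3.141, -0.0, 2.158]
wrist_force: [0.1, -0.3, -1.9]
finger_gap: 63.3
finger_force: 25.0
```

Call:
{"api": "step_arm", "payload": {
  "increments": [
    [[0,0,0,0,0,0.025,1],[0,0,0,0,0,0,1]]
  ]
}}

```text
clock: 14.75
eef_pos: [512.5, 13.0, 242.1]
eef_rot: [-3.141, -0.0, 2.158]
wrist_force: [-0.0, 0.4, -1.6]
finger_gap: 63.7
finger_force: 25.0
```

Call:
{"api": "step_arm", "payload": {
  "increments": [
    [[0,0,0,0,0,0.025,1],[0,0,0,0,0,0,1]]
  ]
}}

```text
clock: 14.95
eef_pos: [512.5, 13.0, 241.1]
eef_rot: [-3.141, -0.0, 2.158]
wrist_force: [-0.1, -0.2, -1.6]
finger_gap: 63.6
finger_force: 25.0
```

Call:
{"api": "step_arm", "payload": {
  "increments": [
    [[0,0,0,0,0,0.015,1],[0,0,0,0,0,0,1]]
  ]
}}

```text
clock: 15.15
eef_pos: [512.5, 13.0, 240.6]
eef_rot: [-3.142, -0.0, 2.158]
wrist_force: [-0.5, -0.5, -1.1]
finger_gap: 63.2
finger_force: 25.0
```

Call:
{"api": "step_arm", "payload": {
  "increments": [
    [[0,0,0,0,0,0.01,1],[0,0,0,0,0,0,1]]
  ]
}}

```text
clock: 15.35
eef_pos: [512.5, 13.0, 240.3]
eef_rot: [3.142, 0.0, 2.158]
wrist_force: [-0.5, -0.3, -1.3]
finger_gap: 63.5
finger_force: 25.0
```

Call:
{"api": "step_arm", "payload": {
  "increments": [
    [[0,0,0,0,0,0.01,1],[0,0,0,0,0,0,1]]
  ]
}}

```text
clock: 15.55
eef_pos: [512.5, 13.0, 240.0]
eef_rot: [3.141, 0.0, 2.158]
wrist_force: [-0.4, -0.6, 1.6]
finger_gap: 63.6
finger_force: 25.0
```

Call:
{"api": "step_arm", "payload": {
  "increments": [
    [[0,0,0,0,0,0.01,1],[0,0,0,0,0,0,1]]
  ]
}}

```text
clock: 15.75
eef_pos: [512.5, 13.0, 239.7]
eef_rot: [3.141, 0.0, 2.158]
wrist_force: [-1.5, 1.0, 4.2]
finger_gap: 63.7
finger_force: 25.0
```

Call:
{"api": "step_arm", "payload": {
  "increments": [
    [[0,0,0,0,0,0.01,1],[0,0,0,0,0,0,1]]
  ]
}}

```text
clock: 15.95
eef_pos: [512.5, 13.0, 239.3]
eef_rot: [3.141, 0.0, 2.158]
wrist_force: [-2.4, 1.4, 6.5]
finger_gap: 64.2
finger_force: 25.0
```

Contact with the glass at TCP z of about 240.2. I'll ease the load and screw clockwise.

Call:
{"api": "step_arm", "payload": {
  "increments": [
    [[0,0,0,0,0,-0.018,1],[0,0,0,0,0,0,1]]
  ]
}}

```text
clock: 16.15
eef_pos: [512.5, 13.0, 239.8]
eef_rot: [3.141, 0.0, 2.158]
wrist_force: [-0.5, -0.4, 3.1]
finger_gap: 63.4
finger_force: 25.0
```

Call:
{"api": "step_arm", "payload": {
  "increments": [
    [[0,0,0.1,0,0,0,1],[0,0,0.1,0,0,0,1],[0,0,0,0,0,0,1]]
  ]
}}

```text
clock: 16.45
eef_pos: [512.6, 13.0, 239.8]
eef_rot: [3.141, 0.0, 1.999]
wrist_force: [-0.3, -0.7, 3.7]
finger_gap: 63.8
finger_force: 25.0
```

Call:
{"api": "step_arm", "payload": {
  "increments": [
    [[0,0,0.1,0,0,0,1],[0,0,0.1,0,0,0,1],[0,0,0,0,0,0,1]]
  ]
}}

```text
clock: 16.75
eef_pos: [512.6, 13.0, 239.8]
eef_rot: [3.141, 0.0, 1.844]
wrist_force: [-0.2, 0.4, 2.7]
finger_gap: 63.5
finger_force: 25.0
```

```bash
python3 -c "
from h import *
s=manip.read_state();print(s['wrist_force'],s['moment'],s['effort'][5],s['joints'])"
```

```text
[-0.20994721  0.4172329   2.6704936 ] [-0.06203002 -0.01217937 -0.00713944] 1.4387205988168716 [-4.60448739e-02  4.22660954e-01  1.77852756e+00  4.60509074e-08
  9.40022337e-01 -3.19733729e-01]
```

Call:
{"api": "step_arm", "payload": {
  "increments": [
    [[0,0,0.1,0,0,0,1],[0,0,0.1,0,0,0,1],[0,0,0,0,0,0,1]]
  ]
}}

```text
clock: 17.05
eef_pos: [512.5, 13.0, 239.8]
eef_rot: [3.141, 0.0, 1.689]
wrist_force: [1.1, -0.2, 2.4]
finger_gap: 63.7
finger_force: 25.0
```

Call:
{"api": "step_arm", "payload": {
  "increments": [
    [[0,0,0.1,0,0,0,1],[0,0,0.1,0,0,0,1],[0,0,0,0,0,0,1]]
  ]
}}

```text
clock: 17.35
eef_pos: [512.5, 13.0, 239.8]
eef_rot: [3.141, 0.0, 1.532]
wrist_force: [0.1, 0.2, 1.9]
finger_gap: 63.7
finger_force: 25.0
```

Call:
{"api": "step_arm", "payload": {
  "increments": [
    [[0,0,0.1,0,0,0,1],[0,0,0,0,0,0,1]]
  ]
}}

```text
clock: 17.55
eef_pos: [512.5, 13.0, 239.8]
eef_rot: [3.142, -0.0, 1.454]
wrist_force: [0.0, 0.2, 3.3]
finger_gap: 63.7
finger_force: 25.0
```

Call:
{"api": "step_arm", "payload": {
  "increments": [
    [[0,0,0.1,0,0,0,1],[0,0,0,0,0,0,1]]
  ]
}}

```text
clock: 17.75
eef_pos: [512.5, 13.0, 239.8]
eef_rot: [3.142, -0.0, 1.376]
wrist_force: [0.6, 1.2, 2.5]
finger_gap: 63.5
finger_force: 25.0
```

```bash
python3 -c "
from h import *
s=manip.read_state();print(s['wrist_force'],s['moment'],s['effort'][5],s['joints'])"
```

```text
[0.59575505 1.24036086 2.51039914] [-0.09311575 -0.0184834  -0.03101018] 1.2804389744997025 [-4.60908076e-02  4.22653650e-01  1.77862728e+00  6.34333067e-06
  9.40239283e-01  1.48904479e-01]
```

Call:
{"api": "step_arm", "payload": {
  "increments": [
    [[0,0,0.1,0,0,0,1],[0,0,0,0,0,0,1]]
  ]
}}

```text
clock: 17.95
eef_pos: [512.5, 13.0, 239.8]
eef_rot: [3.142, -0.0, 1.297]
wrist_force: [0.1, 0.7, 2.7]
finger_gap: 63.8
finger_force: 25.0
```

Call:
{"api": "step_arm", "payload": {
  "increments": [
    [[0,0,0.1,0,0,0,1],[0,0,0,0,0,0,1]]
  ]
}}

```text
clock: 18.15
eef_pos: [512.5, 13.0, 239.8]
eef_rot: [-3.142, 0.0, 1.219]
wrist_force: [0.3, -0.1, 3.3]
finger_gap: 63.8
finger_force: 25.0
```

Call:
{"api": "step_arm", "payload": {
  "increments": [
    [[0,0,0.1,0,0,0,1],[0,0,0,0,0,0,1]]
  ]
}}

```text
clock: 18.35
eef_pos: [512.5, 13.0, 239.8]
eef_rot: [3.142, 0.0, 1.14]
wrist_force: [-0.1, 0.2, 2.6]
finger_gap: 63.5
finger_force: 25.0
```

```bash
python3 -c "
from h import *
s=manip.read_state();print(s['wrist_force'],s['moment'],s['effort'][5],s['joints'])"
```

```text
[-0.05252156  0.21224829  2.646094  ] [-0.07987592  0.06019403 -0.00715909] 1.2798010557889938 [-4.60701014e-02  4.22664379e-01  1.77866285e+00 -4.10887171e-05
  9.40277287e-01  3.84483224e-01]
```

Call:
{"api": "step_arm", "payload": {
  "increments": [
    [[0,0,0.07,0,0,0,1],[0,0,0,0,0,0,1]]
  ]
}}

```text
clock: 18.55
eef_pos: [512.5, 13.0, 239.8]
eef_rot: [3.142, -0.0, 1.086]
wrist_force: [0.3, 0.8, 3.1]
finger_gap: 63.5
finger_force: 25.0
```

Call:
{"api": "step_arm", "payload": {
  "increments": [
    [[0,0,0.07,0,0,0,1],[0,0,0,0,0,0,1]]
  ]
}}

```text
clock: 18.75
eef_pos: [512.5, 13.0, 239.8]
eef_rot: [3.142, -0.0, 1.03]
wrist_force: [1.2, -0.5, 1.8]
finger_gap: 63.9
finger_force: 25.0
```

Call:
{"api": "step_arm", "payload": {
  "increments": [
    [[0,0,0.07,0,0,0,1],[0,0,0,0,0,0,1]]
  ]
}}

```text
clock: 18.95
eef_pos: [512.5, 13.0, 239.7]
eef_rot: [-3.142, -0.0, 0.975]
wrist_force: [0.6, 0.3, 1.3]
finger_gap: 63.6
finger_force: 25.0
```

```bash
python3 -c "
from h import *
s=manip.read_state();print(s['wrist_force'],s['moment'],s['effort'][5],s['joints'])"
```

```text
[0.61509403 0.25552914 1.32935078] [-0.03814746 -0.04006048 -0.04253689] 0.8804016932845116 [-4.60508928e-02  4.22737851e-01  1.77871120e+00  2.39854344e-05
  9.40163623e-01  5.49866326e-01]
```

Thread resistance begins near yaw 1.05, with 3–4 N already on the glass. Another 0.13 rad gives about 10 N, following the ring down.

Call:
{"api": "step_arm", "payload": {
  "increments": [
    [[0,0,0,0,0,0.006,1],[0,0,0.055,0,0,0.004,1],[0,0,0,0,0,0,1]]
  ]
}}

```text
clock: 19.25
eef_pos: [512.5, 13.0, 239.5]
eef_rot: [3.141, -0.0, 0.93]
wrist_force: [0.3, -0.1, 4.3]
finger_gap: 63.8
finger_force: 25.0
```

Call:
{"api": "step_arm", "payload": {
  "increments": [
    [[0,0,0.055,0,0,0.004,1],[0,0,0,0,0,0,1],[0,0,0,0,0,0,1]]
  ]
}}

```text
clock: 19.55
eef_pos: [512.6, 13.0, 239.4]
eef_rot: [3.141, -0.0, 0.888]
wrist_force: [0.5, 0.3, 4.8]
finger_gap: 63.4
finger_force: 25.0
```

```bash
python3 -c "
from h import *
s=manip.read_state();print(s['wrist_force'],s['moment'],s['effort'][5],s['joints'])"
```

```text
[0.54956317 0.27390488 4.79557584] [-0.05411942 -0.04434513 -0.00389096] 0.06280406378209591 [-4.60257242e-02  4.23415719e-01  1.77875125e+00  5.10343235e-05
  9.39080435e-01  6.36663977e-01]
```

Call:
{"api": "step_arm", "payload": {
  "increments": [
    [[0,0,0,0,0,-0.005,1],[0,0,0,0,0,0,1]]
  ]
}}

```text
clock: 19.75
eef_pos: [512.5, 13.0, 239.4]
eef_rot: [3.141, -0.0, 0.886]
wrist_force: [1.9, -0.1, 3.3]
finger_gap: 64.2
finger_force: 25.0
```

Call:
{"api": "step_arm", "payload": {
  "increments": [
    [[0,0,0,0,0,-0.005,1],[0,0,0,0,0,0,1]]
  ]
}}

```text
clock: 19.95
eef_pos: [512.5, 13.0, 239.5]
eef_rot: [3.141, -0.0, 0.886]
wrist_force: [2.5, -0.1, -0.2]
finger_gap: 63.5
finger_force: 25.0
```

The thread holds the ring at z of about 239.4, roughly 6.5 N on the glass, so it needs about 0.1 rad more.

Call:
{"api": "step_arm", "payload": {
  "increments": [
    [[0,0,0.06,0,0,0.004,1],[0,0,0.06,0,0,0.004,1],[0,0,0,0,0,0,1],[0,0,0,0,0,0,1]]
  ]
}}

```text
clock: 20.35
eef_pos: [512.5, 13.0, 239.2]
eef_rot: [-3.142, -0.0, 0.792]
wrist_force: [2.5, 0.7, 0.0]
finger_gap: 63.8
finger_force: 25.0
```

```bash
python3 -c "
from h import *
s=manip.read_state();print(s['wrist_force'],s['moment'],s['effort'][5],s['joints'],s['eef_rot'])"
```

```text
[2.53612671 0.73907254 0.04434592] [-0.01779994 -0.51072671 -0.05805319] 0.03908822312951088 [-4.61152127e-02  4.23583942e-01  1.77895187e+00  9.23934488e-05
  9.39110156e-01  7.32224907e-01] [-3.14150315e+00 -1.98039787e-05  7.92401645e-01]
```

About 9–10 N now. I'll release, lift clear and check.

Call:
{"api": "step_arm", "payload": {
  "increments": [
    [[0,0,0,0,0,0,-0.5],[0,0,0,0,0,0,-1],[0,0,0,0,0,0,-1],[0,0,0,0,0,0,-1],[0,0,0,0,0,-0.4,-1]]
  ]
}}

```text
clock: 20.85
eef_pos: [512.0, 13.0, 253.9]
eef_rot: [-3.139, 0.002, 0.791]
wrist_force: [-0.3, 0.2, 0.2]
finger_gap: 93.7
finger_force: 0.0
```

Call:
{"api": "step_arm", "payload": {
  "increments": [
    [[0,0,0,0,0,-1,-1],[0,0,0,0,0,-1,-1],[0,0,0,-0.7,-0.7,0,-1],[0,0,0,-0.7,-0.7,0,-1],[0,0,0,-0.7,-0.7,0,-1]]
  ]
}}

```text
clock: 21.35
eef_pos: [392.1, 12.4, 335.1]
eef_rot: [-3.142, 0.0, 0.791]
wrist_force: [-0.3, -0.3, 0.7]
finger_gap: 94.0
finger_force: 0.0
```

Call:
{"api": "step_arm", "payload": {
  "increments": [
    [[0,0,0,-0.5,0.7,0,-1],[0,0,0,-0.7,0.7,0,-1],[0,0,0,-0.7,0.7,0,-1],[0,0,0,-0.7,0.7,0,-1],[0,0,0,0,0,0,-1]]
  ]
}}

```text
clock: 21.85
eef_pos: [400.0, -143.5, 335.3]
eef_rot: [3.141, 0.0, 0.788]
wrist_force: [0.9, 0.7, -0.7]
finger_gap: 94.2
finger_force: 0.0
```

```bash
python3 - <<'E'
from h import *
st=manip.read_state();print(st['eef_pos'],st['finger_gap'])
s=shot('scene','scene5');t=shot('top','top5')
a=cv2.resize(s['frame'][180:250,280:360,::-1],(400,350),interpolation=cv2.INTER_CUBIC)
b=cv2.resize(t['frame'][193:228,298:338,::-1],(400,350),interpolation=cv2.INTER_CUBIC)
cv2.imwrite('pics/s5c.png',np.hstack([a,b]))
for d in(s,t):
    P=pts(d);R=np.hypot(P[...,0]-512,P[...,1]-13)<32;q=P[R&(P[...,2]>56)&(P[...,2]<66)];c=q.mean(0)
    print(len(q),c,cv2.minEnclosingCircle(q[:,:2].astype(np.float32)),'tilt',np.linalg.lstsq(q-[c[0],c[1],0],np.ones(len(q)),rcond=None)[0])
E
```

```text
[ 399.96250053 -143.48661414  335.33803195] 94.22094203362803
202 [507.85781042  16.93016725  58.87587007] ((510.81488037109375, 14.026899337768555), 31.46540641784668) tilt [-6.53500668e-06 -9.16596851e-05  1.69815375e-02]
357 [510.75194233  13.5211739   59.99567831] ((510.1212463378906, 13.372262954711914), 31.40180778503418) tilt [-3.20690520e-05 -1.31970713e-04  1.66461054e-02]
```

View pics/s5c.png

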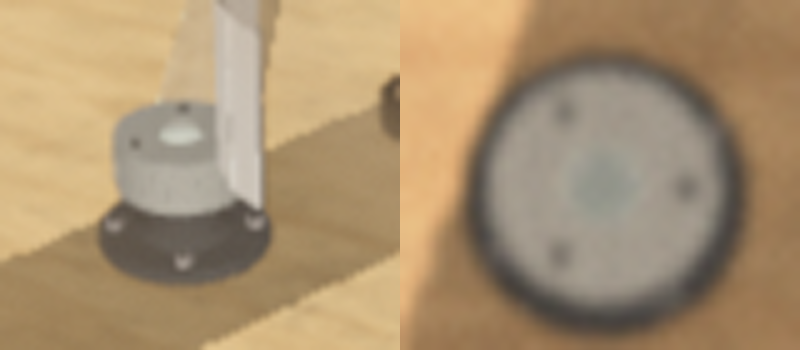

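The ring sits level and the dots, at (685,187), (565,112) and (560,255), show the full 78° turn with no slip. The glass is visible through the hole, so I'm handing in.

```bash
python3 -c "
from h import *
print(workorder.sign_off())"
```

```text
the job is handed in; nothing more can be done
None
```

The glass is seated flat in the port and the ring is screwed clockwise to snug (about 9–10 N on the glass, estimated from how far the sprung seat gave way); the gripper has let go of everything, and the job was handed in at about 22 s.

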